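# Clamp the coin holder with its wing screw

### The arm

A 6-joint arm with a two-finger parallel gripper is mounted at the origin on the work surface. World frame = base frame: x ahead of the robot, y to its left, z up, the work surface at z = 0. Lengths are in m, angles in rad, forces in N, time in s.
With the tool pointing down it reaches from about 0.275 to 1 m from the base axis. Payload 8.4 kg.
Tool frame: the origin (TCP) lies on the centre line of the jaws, within the pads' length; the fingertips stand 17 mm ahead of it and the grasp point (between the pads) lies 2 mm behind it (bot.tcp_to_tips is the y of the fingertips in the tool frame, in m); y points along the fingers, z is the direction in which the jaws open and shut, and the axes are right-handed (so a half turn about y gives the same grasp; the last joint's range is limited). The gripper opens to 85 mm and grips with 20 to 120 N. Pads are 22 mm wide; open, the fingers measure 114 mm over their backs; the gripper's body (76 mm by 85 mm) begins 54 mm behind the grasp point. The pads swing forward as they close: fully open they stand 13 mm farther back than shut.
Start: joints at [-1.313, 0.353, 1.633, -0, 1.155, -0.002], TCP at [0.161, -0.604, 0.248] pointing down, gripper open.
Joint ranges: [-2.63, 2.63], [-0.92, 2.1], [0.06, 2.66], [-1.3, 4.44], [0, 2.69], [-3.02, 3.02]. Speed limits (rad/s): [2.22, 2.22, 2.79, 3.14, 3.14, 3.14].

### API

Orientations are given as a unit quaternion [x, y, z, w].
In Python, from workcell import bot, hand, kinematics, get_obs, vision, hand_in gives the robot as it stands. The module is installed in compiled form; this text tells all that it offers. Calls block until the motion is done:
- bot.reach(position, orientation): joint-space move of the TCP to a pose.
- bot.servo_line(position, ori=None, velocity=0.15): straight line of the TCP; ori=None keeps the orientation; velocity is the mean speed in m/s.
- bot.goto_joints(angles): joint-space move.
- hand.move_gripper(opening, strength=None): finger opening in m; strength is the grip in N (None keeps the last); returns when the fingers have stopped.
- bot.dwell(seconds).
- kinematics.solve_ik(position, orientation): joint angles nearest the present ones, or None.
- get_obs(): the state.
- vision.read_camera(name): name is "side" or "top"; returns a dict with "frame" (420x560x3 uint8, red, green, blue), "intrinsics" (3x3 intrinsics, pixels), "view" (4x4, takes a point from world to camera coordinates). Camera axes: x right, y down, z forward; pixel columns grow to the right and rows downward; lengths in m; the calibration is good to about 2 mm. A picture is of the moment at which its call begins. There is no depth.
A pose or a line that the arm cannot do raises bot.IKError and nothing moves.
- hand_in(): hands the job in, once; it reports no verdict.
The state is a dict: "time_s": time; "joint_pos": joint angles; "joint_vel": joint speeds; "joint_efforts": joint torques, N m; "position": TCP position; "orientation": TCP orientation; "wrist_force": force on the tool from outside, world axes, zero at the start; "ft_torque": the same for the moment, N m; "gripper_width": finger opening in m.
Only numpy, scipy, OpenCV 4.12 (cv2) and the standard library are available. Lean on these libraries where they do the work, as an engineer would, in place of code of your own. Each camera call takes 0.05 s, during which the arm holds its last target.

### The job

First push the coin holder fully home along its track against the end stop, then tighten the wing screw beside it: stroke its wings clockwise (seen from above) with a fingertip, again and again, until it will turn no further. Only push: do not grip the wings or anything else, leave everything else on the shelf where it stands, and finish with the fingers clear.

Things in the scene. Friction and masses are not known exactly. Their poses are not given: they have to be found in the camera images.
- mount: Aluminium base plate fixed on the shelf, 200 mm along its x, 190 mm along y (-65 to +125), 8 mm thick. Origin on its underside (= shelf top), mid-track; z up. +x runs along the coin holder's track to the end stop, an upright plate at x = 85 mm, 40 mm high. The wing screw's axis is at x = 0, y = +92 mm, beside the holder. Place and yaw vary.
- coin_holder (a joint): Slide of the coin holder along the mount's +x, m: 0 pulled out, 0.05 fully home at the end stop. Stays where left; 3 N moves it. Grey plastic box with four coin wells and a black push button on top (not part of the job), 110 mm along x, 100 mm along y, top 55 mm above the shelf, button 60 mm.
- holder_front (a point): Middle of the coin holder's flat front face (100 mm wide, from 9 to 55 mm above the shelf), moving with the holder; pushing here along the mount's +x slides the holder home.
- wing_screw (a joint): Turn of the wing screw, rad, growing clockwise seen from above (tightening): 0 to the hard stop at 9.0 (tight). Stays where left; needs about 0.05 N m (2 to 3 N at a wing). Sinks 0.67 mm per rad; at 9.0 its collar sits on the boss below. At 0 the wings lie along the mount's x; they have turned clockwise from there by this value.
- screw_hub (a point): On the black wing screw's axis, top of its hub, 54 mm above the shelf when tight. Two opposite upright flat wings along x, reaching 34 mm from the axis, 6 mm thick, from 2 mm above this point to 20 mm below. Hub radius 9 mm; collar radius 14 mm, underside 32 mm below. The holder's side is 42 mm from the axis: no room for a finger there; other sides free.
- wing_fronts: The halves (3 mm thick) of both wings whose faces are pushed to tighten (clockwise seen from above). Origin on the screw's axis, 32 mm below screw_hub.
- wing_backs: The halves (3 mm thick) of both wings that carry the opposite faces, turned away from a tightening push. Same origin as wing_fronts.
- key_tray: Stainless steel key tray with two keys, 150 x 90 x 18 mm, loose on the shelf beyond the wing screw; origin at the centre of its underside.
- token_box: Black plastic parking token box, 52 x 72 mm, 33 mm high, loose on the shelf; origin at the centre of its underside.
- vase: Small green glass vase, 58 mm across at the widest, 90 mm high, loose on the shelf; origin at the centre of its underside, z up.
- bicycle_clips: Pair of silver bicycle clips lying flat side by side, joined as one piece, about 90 x 128 mm, 8 mm high; origin between them on the shelf.
There are look-alikes about, which are no part of the job. What is shaped like the vase but yellow is not meant.

How it is judged:
By the outcome, as a careful person would: the job done as asked, in the order asked, and still so for the second after the job is handed in, with the robot touching nothing.
It also fails if it takes over 67 s, if anything falls off the work surface, if the arm or the gripper's body presses on something with over 40 N, if the wrist force passes 120 N, or if a joint passes its speed limit or range.

## Working session

There is one attempt and no reset: what is moved stays moved. The work goes in short steps, each a Python script; the robot and the scene stay as the last script left them, time stands still between calls to the robot, and variables do not carry over. Pictures are saved under pics/ and viewed, and the job is handed in when it is done.

```bash
mkdir -p pics; python3 - <<'E'
from workcell import bot, hand, kinematics, get_obs, vision
import cv2
o=get_obs(); print(o)
for n in ("side","top"):
    c=vision.read_camera(n); cv2.imwrite(f"pics/{n}0.png",c["frame"][:,:,::-1]); print(n,c["intrinsics"].tolist(),c["view"].tolist())
print(bot.tcp_to_tips)
E
```

```text
{'time_s': 0.0, 'joint_pos': array([-1.31342556e+00,  3.53664644e-01,  1.63413402e+00, -3.75365013e-05,
        1.15523294e+00, -2.43269109e-03]), 'joint_vel': array([-0.00032039,  0.00049296,  0.00055702,  0.00140251,  0.00050163,
        0.00047291]), 'joint_efforts': array([ 2.17216598e-04, -6.05267358e+01, -3.42068803e+01,  8.49433923e-05,
        9.08325543e-03, -7.90575712e-06]), 'position': array([ 0.16040797, -0.60358469,  0.24755143]), 'orientation': array([-0.09167829,  0.70165134, -0.70064519,  0.09152486]), 'wrist_force': array([-0.38180079,  0.8978217 , -0.65675103]), 'ft_torque': array([-0.01895693,  0.04761465,  0.00172429]), 'gripper_width': 0.08550176506190092}
side [[442.6986103424207, 0.0, 287.91023396320435], [0.0, 442.6986103424207, 211.90961040054341], [0.0, 0.0, 1.0]] [[-0.9864376072962867, -0.1624514473671581, -0.02346005455860758, 0.5931471563204429], [-0.0665146107969738, 0.5263070637945922, -0.84768902384686, 0.1829944764902351], [0.1500555012723775, -0.8346318960165795, -0.529974475507703, 1.041973153052428], [0.0, 0.0, 0.0, 1.0]]
top [[451.5817988057777, 0.0, 280.5581079792437], [0.0, 451.5817988057777, 205.62317634460138], [0.0, 0.0, 1.0]] [[-0.009895814486429684, -0.9999426116470979, -0.004104420547571784, -0.0905747428371576], [-0.9898147644711756, 0.010378374644260464, -0.14198246854670094, 0.6160084905912606], [0.14201691762083044, 0.0026575838885219295, -0.9898606631023145, 1.213720304948387], [0.0, 0.0, 0.0, 1.0]]
0.017
```

View pics/side0.png

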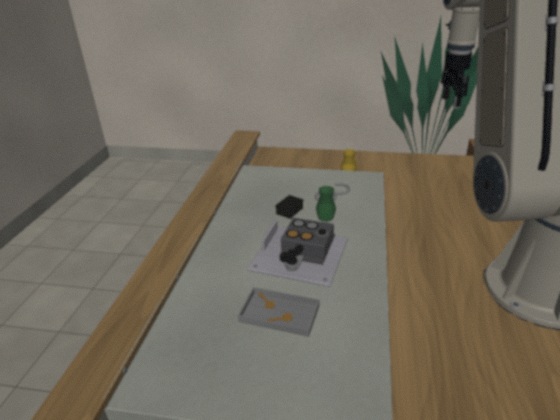

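View pics/top0.png

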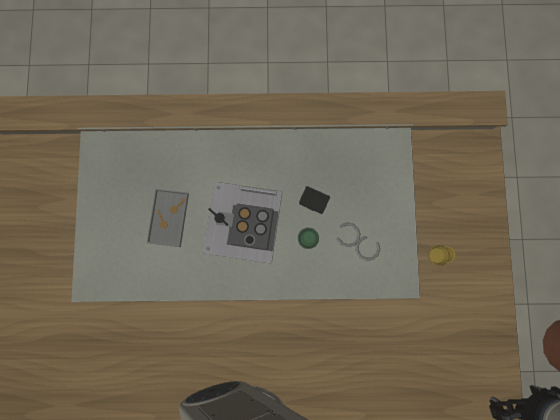

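Side view: the mount is near (300,250). Top view: plate at (243,222), screw at (219,217), end stop at (258,190), tray, token box, vase, clips and yellow decoy at (440,255). Next I'll zoom in and measure.

```bash
cat > h.py <<'E'
import numpy as np, cv2
from workcell import vision
def ray(c,u,v):
    K=c["intrinsics"];V=np.array(c["view"]);R=V[:3,:3];t=V[:3,3]
    return -R.T@t, R.T@np.linalg.solve(K,[u,v,1.])
def onz(c,u,v,z):
    o,d=ray(c,u,v); return o+d*(z-o[2])/d[2]
def proj(c,p):
    V=c["view"];q=V[:3,:3]@np.asarray(p,float)+V[:3,3];q=c["intrinsics"]@(q/q[2]);return q[:2]
def tri(c1,a,c2,b):
    o1,d1=ray(c1,*a);o2,d2=ray(c2,*b);d1=d1/np.linalg.norm(d1);d2=d2/np.linalg.norm(d2)
    s=np.linalg.lstsq(np.stack([d1,-d2],1),o2-o1,rcond=None)[0]
    p,q=o1+s[0]*d1,o2+s[1]*d2; return (p+q)/2,np.linalg.norm(p-q)
def crop(c,name,u0,u1,v0,v1,k):
    im=c["frame"][v0:v1,u0:u1,::-1]; cv2.imwrite(name,cv2.resize(im,None,fx=k,fy=k,interpolation=cv2.INTER_CUBIC))
E
python3 - <<'E'
from h import *
s=vision.read_camera("side");t=vision.read_camera("top")
crop(s,"pics/s1.png",235,375,175,290,5);crop(t,"pics/t1.png",195,295,175,270,6)
E
```

```text
(no output)
```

View pics/s1.png

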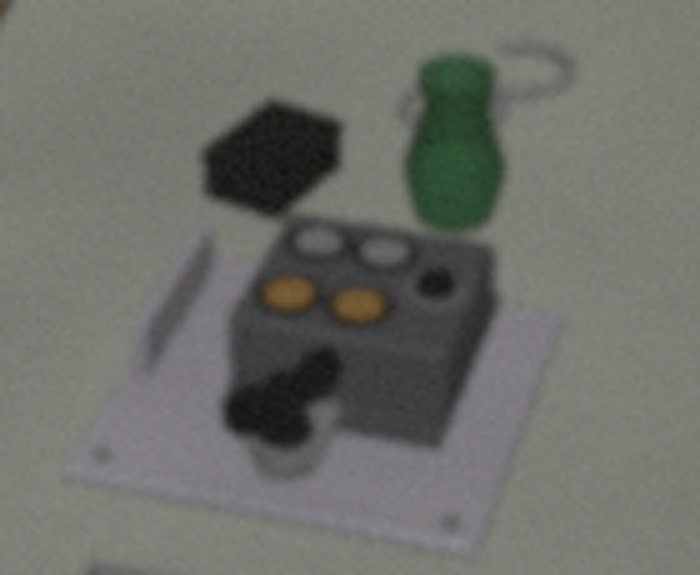

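View pics/t1.png

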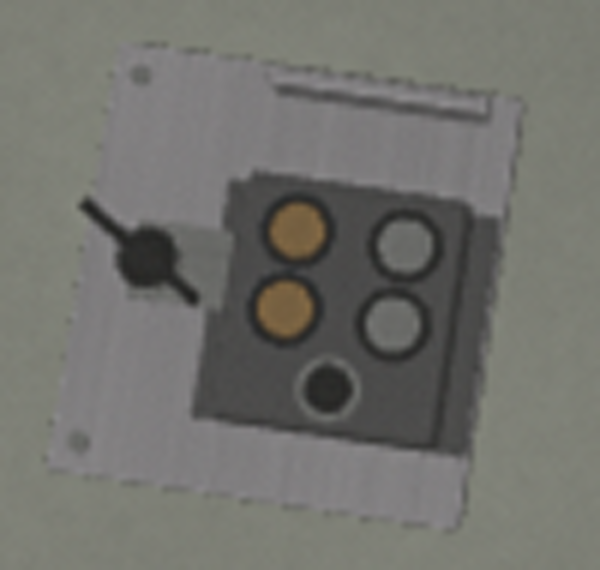

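The crops show plate corners, the hub at crop (147,257) and the wing at about 45°. I'll fit the plate with a mask and triangulate for the shelf height.

```bash
python3 - <<'E'
from h import *
s=vision.read_camera("side");t=vision.read_camera("top")
T=lambda x,y:(195+x/6-.4,175+y/6-.4); S=lambda x,y:(235+x/5-.4,175+y/5-.4)
for n,a,b in [("++",(120,43),(65,478)),("-+",(50,470),(475,552)),("--",(460,532),(562,318)),("hub",(147,257),(288,390)),("btn",(327,388),(437,282))]:
    print(n,tri(t,T(*a),s,S(*b)), onz(t,*T(*a),.008))
# plate mask: plastic box + plate vs shelf
f=t["frame"].astype(int)
print(f[190,220],f[180,210],f[240,205], f[250,225])
hsv=cv2.cvtColor(t["frame"],cv2.COLOR_RGB2HSV)
print([hsv[v,u].tolist() for v,u in [(200,225),(255,225),(180,205),(262,215),(225,243)]])
E
```

```text
++ (array([0.68244651, 0.08612908, 0.053678  ]), np.float64(0.0004632544988951791)) [0.69178871 0.0930574  0.008     ]
-+ (array([0.48607273, 0.11529988, 0.0567037 ]), np.float64(0.0010099319205293094)) [0.48750877 0.12380443 0.008     ]
-- (array([ 0.45661956, -0.07016926,  0.05660521]), np.float64(0.0014999905305227892)) [ 0.45663493 -0.06899002  0.008     ]
hub (array([0.57747923, 0.06611059, 0.10093121]), np.float64(0.0010273735858309914)) [0.58795737 0.07907494 0.008     ]
btn (array([ 0.51744198, -0.01421326,  0.11192681]), np.float64(0.00031132674473784714)) [ 0.52476399 -0.00661198  0.008     ]
[129 127 128] [126 128 118] [127 126 126] [125 123 124]
[[160, 6, 128], [160, 6, 128], [33, 20, 127], [39, 21, 124], [18, 112, 116]]
```

```bash
cat >> h.py <<'E'
ZS=0.048
def sat(c,k=3):
    f=cv2.GaussianBlur(c["frame"],(0,0),1.2)
    return cv2.cvtColor(f,cv2.COLOR_RGB2HSV)[...,1]
E
python3 - <<'E'
from h import *
cs={n:[vision.read_camera(n) for _ in range(4)] for n in ("top","side")}
for n in cs:
    c=cs[n][0]; 
    f=np.mean([x["frame"].astype(float) for x in cs[n]],0).astype(np.uint8); c["frame"]=f
    hsv=cv2.cvtColor(cv2.GaussianBlur(f,(0,0),0.8),cv2.COLOR_RGB2HSV)
    m=((hsv[...,1]<14)&(hsv[...,2]>90)).astype(np.uint8)
    r=np.zeros_like(m); 
    if n=="top": r[175:270,195:295]=1
    else: r[210:290,240:352]=1
    m*=r; m=cv2.morphologyEx(m,cv2.MORPH_OPEN,np.ones((3,3)))
    cv2.imwrite(f"pics/m_{n}.png",cv2.resize(m*255,None,fx=1,fy=1)[170:300,190:390].repeat(4,0).repeat(4,1))
    cn=max(cv2.findContours(m,cv2.RETR_EXTERNAL,cv2.CHAIN_APPROX_NONE)[0],key=cv2.contourArea)
    P=np.array([onz(c,u,v,ZS+.008)[:2] for u,v in cn[:,0,:]],np.float32)
    (cx,cy),(w,h),a=cv2.minAreaRect(P*1000); print(n,cx,cy,w,h,a, cv2.boxPoints(((cx,cy),(w,h),a)).round(1).tolist())
np.savez("avg.npz",top=cs["top"][0]["frame"],side=cs["side"][0]["frame"])
E
```

```text
top 569.8399658203125 8.179656982421875 192.41091918945312 202.52117919921875 80.9387435913086 [[454.70001220703125, -70.9000015258789], [654.7000122070312, -102.80000305175781], [685.0, 87.19999694824219], [485.0, 119.0999984741211]]
side 574.3244018554688 -9.041656494140625 238.02203369140625 222.1094512939453 80.71800231933594 [[445.5, -108.5999984741211], [664.7000122070312, -144.39999389648438], [703.0999755859375, 90.5], [483.8999938964844, 126.30000305175781]]
```

View pics/m_top.png

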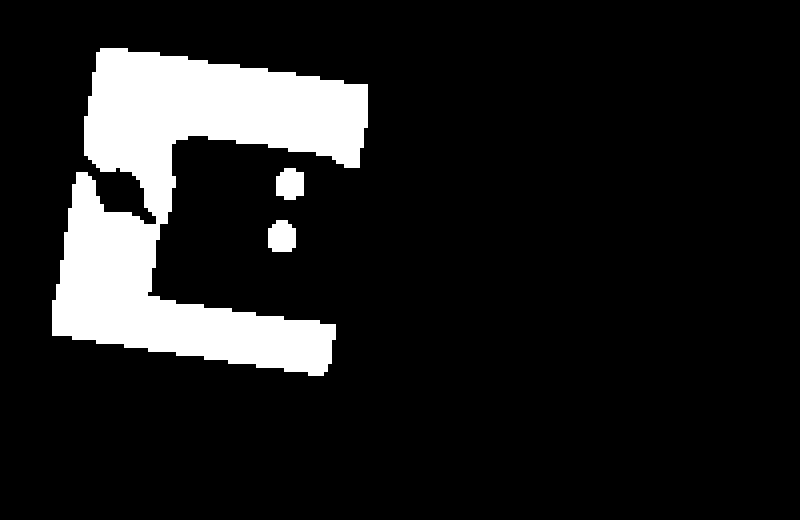

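View pics/m_side.png

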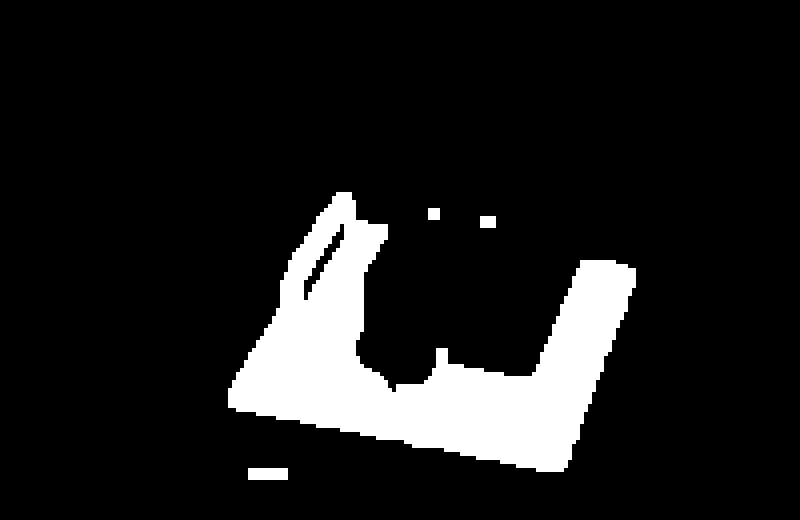

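```bash
cat >> h.py <<'E'
YAW=np.deg2rad(-9.06); EX=np.array([np.cos(YAW),np.sin(YAW)]); EY=np.array([-EX[1],EX[0]])
O=np.array([.5698,.0082])-.030*EY
def m2w(x,y): return O+x*EX+y*EY      # mount xy (m) to world
def w2m(p): d=np.asarray(p)[:2]-O; return np.array([d@EX,d@EY])
def blob(m):
    n,l,st,ce=cv2.connectedComponentsWithStats(m.astype(np.uint8)); i=1+np.argmax(st[1:,4]); return ce[i],st[i],l==i
E
python3 - <<'E'
from h import *
t=vision.read_camera("top");s=vision.read_camera("side");a=np.load("avg.npz");t["frame"]=a["top"];s["frame"]=a["side"]
print("screw axis",m2w(0,.092),"origin",O)
v=t["frame"].max(2); m=np.zeros(v.shape,bool); m[200:232,205:231]=v[200:232,205:231]<62
ys,xs=np.nonzero(m); print(len(xs),xs.min(),xs.max(),ys.min(),ys.max())
P=np.array([w2m(onz(t,x,y,ZS+.056)) for x,y in zip(xs,ys)])*1000
(c,_),ev=P.mean(0),np.linalg.eigh(np.cov(P.T))
c=P.mean(0); print("wing centroid mount",c,"angle",np.degrees(np.arctan2(ev[1][1,1],ev[1][0,1])), "extent",np.ptp((P-c)@ev[1][:,1]))
# holder: dark grey mask
hm=(v<95)&(v>45); r=np.zeros_like(hm); r[200:255,226:280]=1
T=lambda x,y:(195+x/6-.4,175+y/6-.4)
for n,p,z in [("front L bottom",(195,415),ZS+.055),("front R(top)",(435,447),ZS+.055),("back L",(250,172),ZS+.055),("back R",(470,207),ZS+.055),("stop L",(272,80),ZS+.04),("stop R",(492,105),ZS+.04)]:
    print(n,w2m(onz(t,*T(*p),z))*1000)
S=lambda x,y:(235+x/5-.4,175+y/5-.4)
for n,p,z in [("front near bottom",(440,445),ZS+.009),("front top near",(447,357),ZS+.055),("front far top",(495,245),ZS+.055),("near back top",(232,320),ZS+.055)]:
    print(n,w2m(onz(s,*S(*p),z))*1000)
for n,c,lo,hi in [("vase",t,(40,80,30),(90,255,255))]:
    h=cv2.cvtColor(c["frame"],cv2.COLOR_RGB2HSV); b=blob(cv2.inRange(h,lo,hi)); print(n,b[0],b[1],w2m(onz(c,*b[0],ZS+.06))*1000)
R0=None
from workcell import get_obs; from scipy.spatial.transform import Rotation as R
print(R.from_quat(get_obs()["orientation"]).as_matrix().round(2))
E
```

```text
screw axis [0.57956306 0.06942649] origin [ 0.56507594 -0.02142572]
97 209 227 209 225
wing centroid mount [-2.02911755 88.83492858] angle 56.77738335520845 extent 64.4714159729576
front L bottom [-67.66757683  55.59963731]
front R(top) [-65.96920587 -50.2485672 ]
back L [41.81500494 49.15202371]
back R [ 40.68809528 -49.49808896]
stop L [86.59064787 47.97409539]
stop R [ 89.85782819 -51.72366958]
front near bottom [-65.02417806  53.96536315]
front top near [-65.34760868  45.55077126]
front far top [-64.79869262 -53.05327685]
near back top [40.98294578 46.05847329]
vase [317. 238.] [317 237   1   3   3] [ -18.3691073  -175.04871662]
[[-0.97  0.    0.26]
 [-0.26 -0.   -0.97]
 [-0.   -1.    0.  ]]
```

Plate, holder and stop measurements agree with the given sizes: shelf z≈0.048, holder front at mount x≈-66 mm and back at +41 mm. Now I'll push the holder.

```bash
cat >> h.py <<'E'
from workcell import bot,hand,kinematics,get_obs
from scipy.spatial.transform import Rotation as R
def ori(a):  # jaw axis z at mount-angle a (rad), tool down
    z=np.array([np.cos(a+YAW),np.sin(a+YAW),0]); y=np.array([0,0,-1.]); return R.from_matrix(np.stack([np.cross(y,z),y,z],1)).as_quat()
def pose(x,y,tip): p=m2w(x,y); return [p[0],p[1],ZS+tip+.017]
def fm(f=None):
    f=get_obs()["wrist_force"]; return np.array([f[:2]@EX,f[:2]@EY,f[2]]).round(1)
E
python3 - <<'E'
from h import *
hand.move_gripper(0.0,20)
print(get_obs()["gripper_width"],get_obs()["time_s"])
bot.reach(pose(-.100,0,.19),ori(0))
bot.servo_line(pose(-.100,0,.024),velocity=.15)
f0=fm(); print(f0,get_obs()["time_s"],get_obs()["joint_pos"].round(2))
bot.servo_line(pose(-.050,0,.024),velocity=.08); print(fm(),w2m(get_obs()["position"]))
x=-.050
while x<-.02:
    x+=.003; bot.servo_line(pose(x,0,.024),velocity=.04); f=fm()
    print(round(x,3),f,(w2m(get_obs()["position"])*1000).round(1)[0],round(get_obs()["time_s"],2))
    if f0[0]-f[0]>14: break
E
```

```text
-0.00035721265297320636 1.5667
[-0.1  0.1 -0.2] 5.2167 [-0.02  0.34  2.09 -0.    0.71  0.14]
[-0.7 -0.2  0. ] [-4.99184206e-02 -2.96672024e-05]
-0.047 [-0.6  0.  -0.7] -47.2 6.24
-0.044 [-2.   0.  -0.9] -44.1 6.49
-0.041 [-2.2 -0.4 -1.1] -40.7 6.74
-0.038 [-0.9 -0.5 -0.3] -37.6 6.99
-0.035 [-11.1   1.6   7.2] -37.5 7.24
-0.032 [-21.4   2.4  15.8] -37.4 7.49
```

```bash
python3 - <<'E'
from h import *
bot.servo_line(pose(-.065,0,.024),velocity=.15)
bot.servo_line(pose(-.065,0,.13),velocity=.25)
bot.reach(pose(-.115,.115,.13),ori(np.pi/2-.5))
print(fm(),get_obs()["time_s"])
t=vision.read_camera("top");s=vision.read_camera("side")
crop(s,"pics/s2.png",235,375,175,290,5);crop(t,"pics/t2.png",195,295,175,270,6)
E
```

```text
[-0.1 -0.3 -0.1] 9.2333
```

View pics/s2.png

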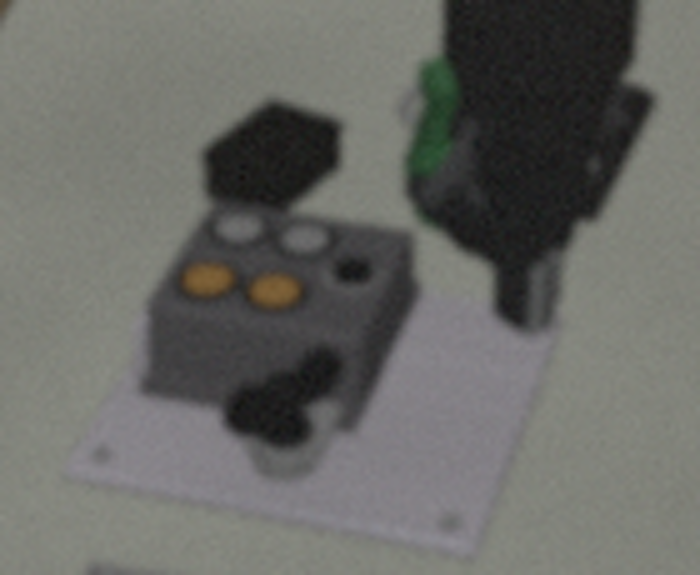

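View pics/t2.png

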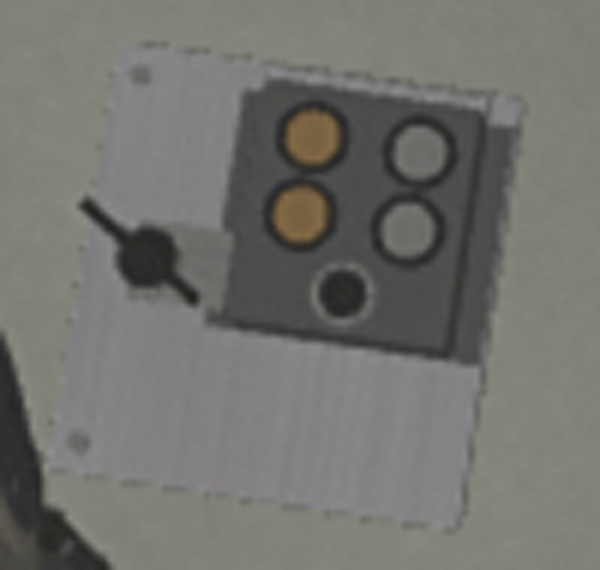

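The holder's back is now against the stop: crop (265,85)–(490,110) lies on the stop plate. The screw hasn't moved. Stroke 1.

```bash
cat >> h.py <<'E'
HUB=np.array([-.0012,.0905]); TIP=.042; RAD=.027; OFF=.016
def sp(deg,tip=TIP):
    a=np.deg2rad(deg); p=HUB+RAD*np.array([np.cos(a),np.sin(a)])+OFF*np.array([-np.sin(a),np.cos(a)])
    return pose(p[0],p[1],tip),ori(a-np.pi/2)
def tang(deg,f0):
    a=np.deg2rad(deg); f=fm()-f0; return round(float(f[0]*-np.sin(a)+f[1]*np.cos(a)),1), round(float(f[0]*np.cos(a)+f[1]*np.sin(a)),1), f[2].round(1)
def stroke(a0,a1,step=12,vel=.04,lim=12):
    bot.reach(*sp(a0,.10)); p,q=sp(a0); bot.servo_line(p,q,velocity=.12); f0=fm()
    a=a0
    while a>a1:
        a=max(a-step,a1); p,q=sp(a); bot.servo_line(p,q,velocity=vel); tt=tang(a,f0)
        print(a,tt,round(get_obs()["time_s"],2),(1000*(get_obs()["position"]-p)).round(1))
        if tt[0]>lim: print("STOP"); break
    return a
def leave(a):
    p,q=sp(a+8); bot.servo_line(p,q,velocity=.05); p,q=sp(a+8,.10); bot.servo_line(p,q,velocity=.2)
E
python3 - <<'E'
from h import *
print([kinematics.solve_ik(*sp(d)) is not None for d in range(-30,185,15)])
a=stroke(77,-25); leave(a)
print(get_obs()["joint_pos"].round(2),get_obs()["time_s"])
p,q=sp(172,.10); bot.reach(p,q)
t=vision.read_camera("top");s=vision.read_camera("side")
crop(s,"pics/s3.png",235,375,175,290,5);crop(t,"pics/t3.png",195,295,175,270,6)
E
```

```text
[True, True, True, True, True, True, True, True, True, True, True, True, True, True, True]
65 (0.6, -0.8, np.float64(0.9)) 11.46 [0.5 0.1 0.8]
53 (-0.4, -1.4, np.float64(0.4)) 11.82 [-0.1 -0.   0.2]
41 (1.0, -1.6, np.float64(0.6)) 12.18 [-0.1  0.   0. ]
29 (-0.4, -1.2, np.float64(1.0)) 12.53 [-0.2  0.   0. ]
17 (0.6, -0.7, np.float64(0.5)) 12.89 [-0.1  0.1  0. ]
5 (0.6, -0.7, np.float64(0.7)) 13.25 [-0.1  0.1 -0. ]
-7 (0.9, -0.9, np.float64(-0.6)) 13.61 [-0.1  0.1 -0. ]
-19 (-0.3, -0.5, np.float64(-0.2)) 13.97 [-0.1  0.1 -0. ]
-25 (0.6, -1.5, np.float64(-0.2)) 14.22 [-0.1  0.1 -0. ]
[ 0.11  0.42  1.73 -0.    0.99  2.14] 14.9583
```

View pics/s3.png

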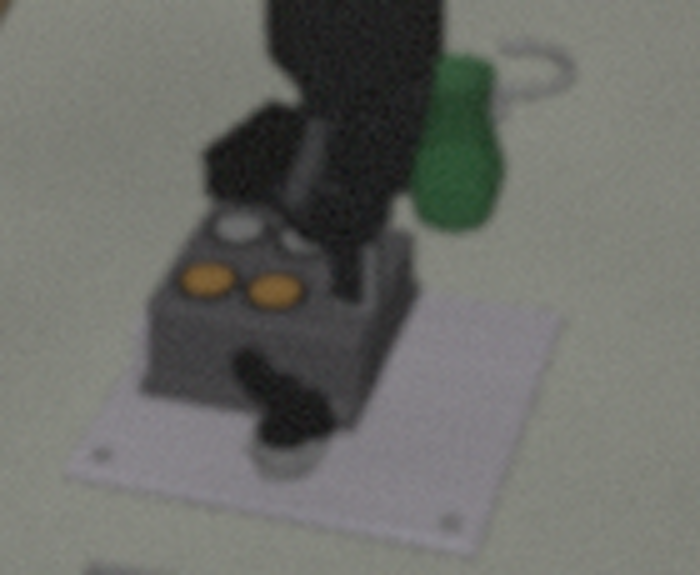

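View pics/t3.png

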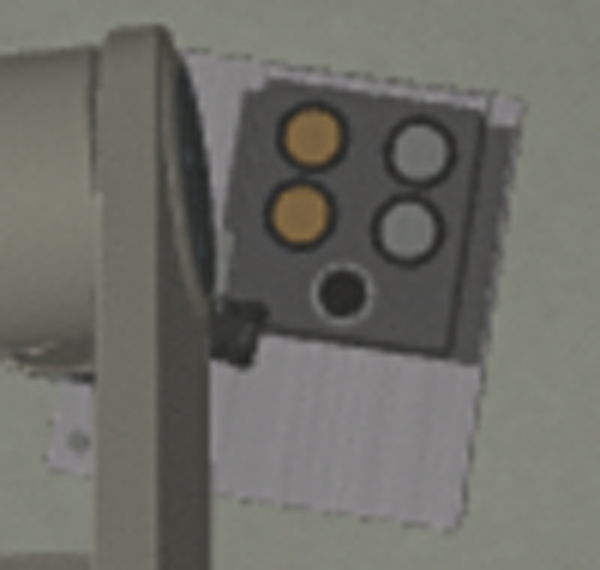

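The wing turned about 85° as planned; the side crop shows the free wing tip at (243,355). Stroke 2.

```bash
python3 - <<'E'
from h import *
s=vision.read_camera("side")
S=lambda x,y:(235+x/5-.4,175+y/5-.4)
d=w2m(onz(s,*S(243,360),ZS+.05))-HUB; print("wing",np.degrees(np.arctan2(d[1],d[0])),np.linalg.norm(d)*1000)
a=stroke(172,-25); leave(a)
bot.reach(*sp(172,.10))
print(get_obs()["time_s"])
s=vision.read_camera("side")
crop(s,"pics/s4.png",235,375,175,290,5)
E
```

```text
wing -36.94597247435849 36.25297593276678
160 (1.4, 0.4, np.float64(0.1)) 19.12 [0.6 0.1 0.9]
148 (1.0, -0.1, np.float64(-0.1)) 19.48 [ 0.1 -0.1  0.2]
136 (1.1, 1.2, np.float64(0.3)) 19.84 [-0.  -0.2  0. ]
124 (1.1, 0.2, np.float64(-0.4)) 20.2 [-0.1 -0.2 -0.1]
112 (1.5, 0.5, np.float64(0.6)) 20.56 [ 0.1 -0.2  0. ]
100 (0.4, -1.0, np.float64(0.0)) 20.92 [ 0.1 -0.2  0. ]
88 (0.6, -0.1, np.float64(1.0)) 21.27 [ 0.1 -0.2  0.1]
76 (-0.3, 0.2, np.float64(0.2)) 21.63 [-0.  -0.2  0. ]
64 (-0.1, -1.4, np.float64(0.7)) 21.99 [-0.1 -0.1  0. ]
52 (0.3, -1.1, np.float64(0.2)) 22.35 [-0.1 -0.1 -0. ]
40 (-0.3, -0.7, np.float64(-0.1)) 22.71 [-0.1 -0.1 -0. ]
28 (-0.9, -1.3, np.float64(-0.5)) 23.07 [-0.1 -0.   0. ]
16 (1.1, -1.7, np.float64(-0.1)) 23.43 [-0.1  0.1  0. ]
4 (0.6, 0.2, np.float64(-0.5)) 23.78 [-0.1  0.1 -0. ]
-8 (1.0, -0.5, np.float64(-1.4)) 24.14 [-0.1  0.1 -0. ]
-20 (0.9, -0.8, np.float64(-0.3)) 24.5 [-0.1  0.1 -0. ]
-25 (1.7, -0.7, np.float64(-1.0)) 24.75 [-0.1  0.2 -0. ]
28.2583
```

View pics/s4.png

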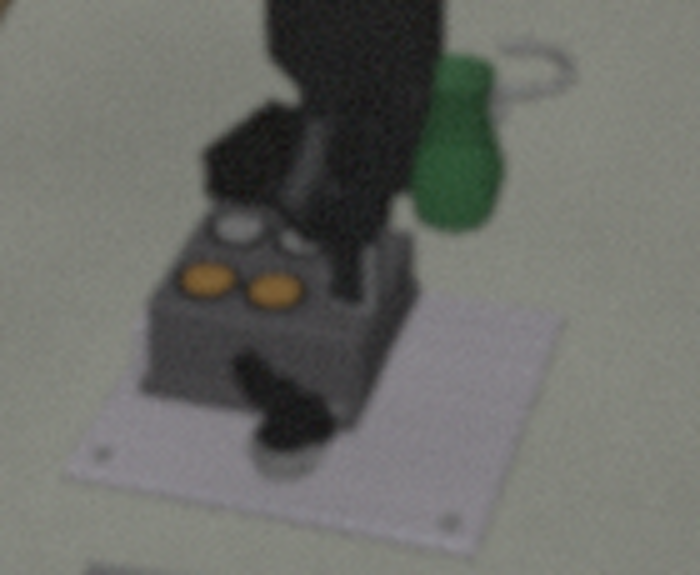

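```bash
python3 - <<'E'
from h import *
a=stroke(172,70,lim=20)
s=vision.read_camera("side"); crop(s,"pics/s5.png",235,375,175,290,5)
f0=fm(); print("f",f0)
f0=f0*0
while a>-25:
    a-=3; p,q=sp(a); bot.servo_line(p,q,velocity=.02); tt=tang(a,f0)
    print(a,tt,round(get_obs()["time_s"],2),(1000*(get_obs()["position"]-p)).round(1))
    if tt[0]>12: print("STOP"); break
s=vision.read_camera("side"); crop(s,"pics/s6.png",235,375,175,290,5)
E
```

```text
160 (-1.4, -0.3, np.float64(1.2)) 29.55 [0.6 0.1 0.8]
148 (-1.3, 0.9, np.float64(-0.4)) 29.91 [ 0.2 -0.1  0.3]
136 (-0.6, 0.3, np.float64(1.1)) 30.27 [-0.1 -0.2  0. ]
124 (0.4, 2.6, np.float64(1.2)) 30.62 [-0.1 -0.2 -0.1]
112 (-0.2, 0.5, np.float64(0.2)) 30.98 [ 0.1 -0.2  0. ]
100 (-0.3, 0.9, np.float64(0.5)) 31.34 [ 0.1 -0.2  0. ]
88 (-1.2, 0.5, np.float64(1.0)) 31.7 [ 0.1 -0.2  0.1]
76 (-0.0, 1.2, np.float64(1.0)) 32.06 [-0.  -0.2  0. ]
70 (1.1, 0.9, np.float64(0.2)) 32.32 [-0.  -0.1  0. ]
f [ 0.5  0.4 -1.2]
67 (1.3, 0.5, np.float64(0.2)) 32.62 [-0.1 -0.  -0. ]
64 (1.3, 0.1, np.float64(-0.5)) 32.87 [-0.1 -0.  -0. ]
61 (0.8, 1.0, np.float64(-0.9)) 33.12 [-0. -0. -0.]
58 (0.9, 0.9, np.float64(0.2)) 33.37 [-0. -0. -0.]
55 (1.2, -0.2, np.float64(-0.8)) 33.62 [ 0.1 -0.   0. ]
52 (0.6, 1.3, np.float64(-0.2)) 33.87 [ 0.  -0.1  0. ]
49 (1.2, 0.3, np.float64(-0.8)) 34.12 [ 0. -0. -0.]
46 (1.4, 0.3, np.float64(-0.3)) 34.37 [ 0. -0. -0.]
43 (0.9, 0.7, np.float64(-0.4)) 34.62 [ 0. -0.  0.]
40 (0.7, 1.1, np.float64(-0.2)) 34.87 [ 0. -0. -0.]
37 (1.0, 0.7, np.float64(0.1)) 35.12 [ 0. -0.  0.]
34 (1.0, 0.4, np.float64(-1.1)) 35.37 [ 0. -0.  0.]
31 (1.4, 0.0, np.float64(-0.3)) 35.62 [ 0. -0.  0.]
28 (0.2, 0.7, np.float64(-0.3)) 35.87 [ 0. -0.  0.]
25 (1.2, 1.0, np.float64(-0.3)) 36.12 [-0. -0.  0.]
22 (4.9, 0.4, np.float64(0.1)) 36.37 [-0.2  0.7  0. ]
19 (11.0, -0.4, np.float64(1.4)) 36.62 [-0.5  1.6 -0. ]
16 (16.4, -1.1, np.float64(1.4)) 36.87 [-0.7  2.5 -0. ]
STOP
```

View pics/s5.png

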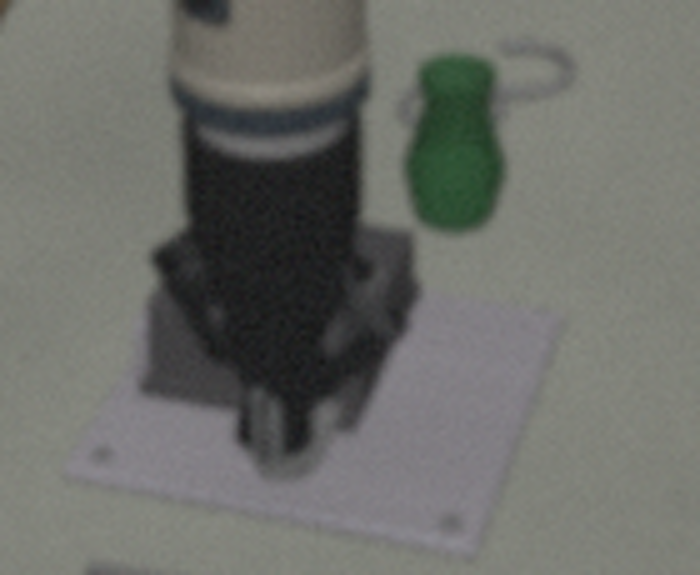

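View pics/s6.png

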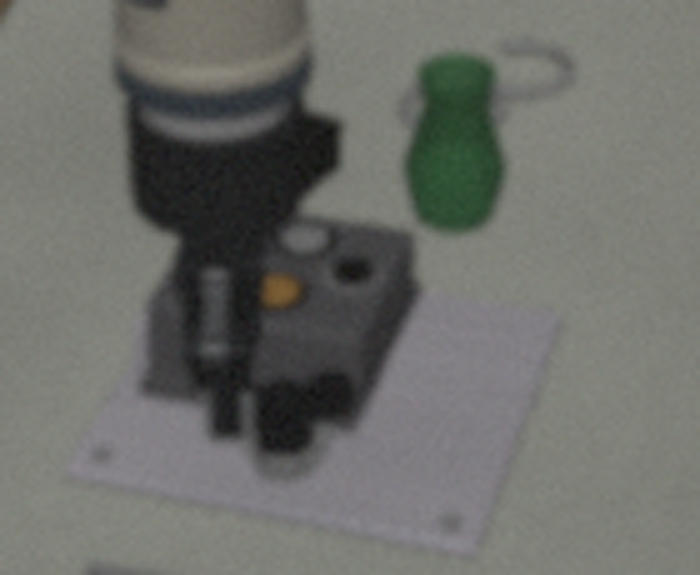

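It stopped hard at a commanded 22–24°, where a tight screw should stand (24.3°). I'll back off, clear the arm and check.

```bash
python3 - <<'E'
from h import *
leave(20)
bot.reach(pose(-.16,.19,.20),ori(0))
print(get_obs()["time_s"],fm())
t=vision.read_camera("top");s=vision.read_camera("side")
crop(s,"pics/s7.png",235,375,175,290,5);crop(t,"pics/t7.png",195,295,175,270,6); cv2.imwrite("pics/tfull.png",t["frame"][:,:,::-1])
v=t["frame"].max(2); m=np.zeros(v.shape,bool); m[200:236,205:231]=v[200:236,205:231]<62
m=blob(m)[2]; ys,xs=np.nonzero(m)
P=np.array([w2m(onz(t,x,y,ZS+.054)) for x,y in zip(xs,ys)])*1000
ev=np.linalg.eigh(np.cov(P.T))[1][:,1]; print(len(xs),P.mean(0),np.degrees(np.arctan2(ev[1],ev[0])),np.ptp((P-P.mean(0))@ev))
E
```

```text
38.5833 [ 1.6 -0.3 -0.5]
109 [-2.02001197 88.32352968] -155.24272245861454 64.37022236589884
```

View pics/s7.png

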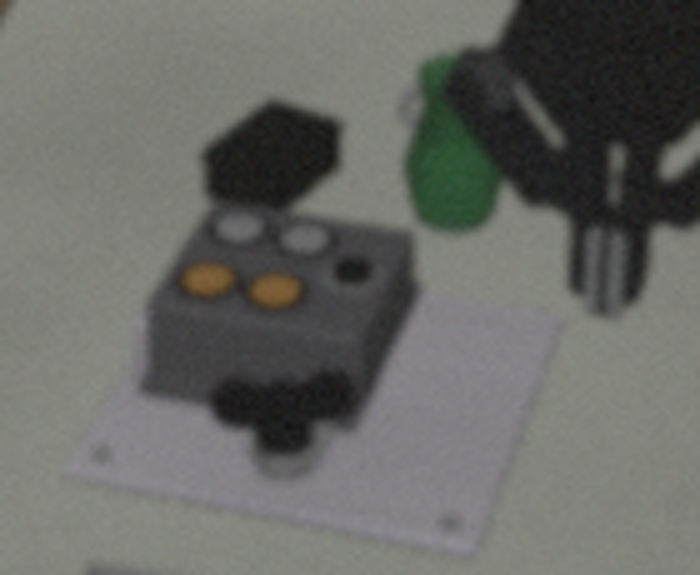

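View pics/t7.png

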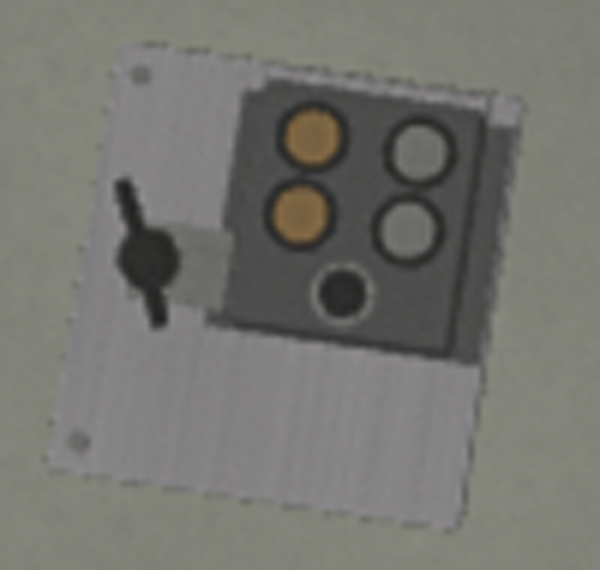

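View pics/tfull.png

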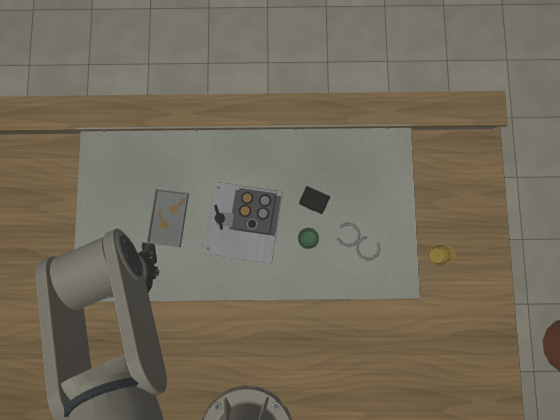

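The wing lies at 24.8°, against 24.3° expected when tight. The holder is home, the other objects stand where they were, and the arm is clear.

```bash
python3 -c "
from workcell import hand_in,get_obs
print(get_obs()['time_s']); hand_in()"
```

```text
38.6833
the job is handed in; nothing more can be done
```

I pushed the coin holder home, tightened the wing screw, and handed the job in at 38.7 s. The gripper stayed shut throughout and I only pushed.

- **Coin holder:** it stopped hard against the end stop, with the push force rising to about 21 N. The pictures show its back edge on the stop plate.
- **Wing screw:** three clockwise strokes on the free side brought it to a hard stop, with the force at the wing rising from about 1 N to 16 N. The wings measured 24.8° to the mount's x, against 24.3° expected when tight. I did not measure how far the hub had sunk.
- **Everything else:** the last pictures show the tray, token box, vase and clips in their starting places. The arm and fingers were clear.

Two checks disagreed slightly. The hub sat 3–4 mm from where the plate position put it, so I aimed between the two. After the first stroke, a rough reading from the side camera put the wing at -37° against -25° commanded. Neither affected the result.

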